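# Post the reject candle into the re-melt bin

## Robot

A 6-joint arm with a two-finger parallel gripper is mounted at the origin on the work surface. World frame = base frame: x ahead of the robot, y to its left, z up, the work surface at z = 0. Lengths are in mm, angles in rad, forces in N, time in s.
With the tool pointing down it reaches from about 275 to 1000 mm from the base axis. Payload 8.4 kg.
Tool frame: the origin (TCP) lies midway between the tips of the shut fingers; the grasp point (between the pads) lies 19 mm behind it (r.grip_point_offset is the distance from the TCP to the grasp point, in mm); z points along the fingers, y is the line along which they close (so a half turn about z gives the same grasp; the last joint's range is limited). The gripper opens to 85 mm and grips with 20 to 120 N. Pads are 22 mm wide; open, the fingers measure 114 mm over their backs; the gripper's body (76 mm by 85 mm) begins 54 mm behind the grasp point. The pads swing forward as they close: fully open they stand 13 mm farther back than shut.
Start: joints at [-1.228, 0.353, 1.633, -0, 1.155, -0.002], TCP at [211.254, -588.217, 231.281] pointing down, gripper open.
Joint ranges: [-2.63, 2.63], [-0.92, 2.1], [0.06, 2.66], [-1.3, 4.44], [0, 2.69], [-3.02, 3.02]. Speed limits (rad/s): [2.22, 2.22, 2.79, 3.14, 3.14, 3.14].

## Interface

Orientations are given as [roll, pitch, yaw] about the fixed x, y, z axes, in that order (R = Rz(yaw) Ry(pitch) Rx(roll)).
In Python, from rig import r gives the robot as it stands. The module is installed in compiled form; this text tells all that it offers.
- The arm moves only by the shell command python3 -m creep 'ROWS' [FORCE]. ROWS is text: rows parted by semicolons, each of 7 numbers parted by spaces: the turn, a rotation vector about the tool's x, y, z in degrees, then the shift along the tool's x, y, z in m, then the closure in counts, from 0 (fully open) to 255 (shut). A call has 1 to 8 rows; each row is the pose to reach, as a shift and turn from the pose commanded when the call began, along the tool's axes at that moment; what a row does not reach only later rows make up. A row lasts 1/8 s, in which the tool goes at most 62.5 mm and 10.7 degrees, less where a joint would pass 70% of its speed; a pose out of reach is approached as far as the arm can. A call with a gripper value outside its range is refused whole. The fingers move at their own pace and stop on an object; FORCE is the grip in N (left out, the last holds). Time passes only in rows, so rows that repeat a pose let the fingers close. It gives the time, the measured TCP pose, the force, the opening and the grip force at its end, in the units of the state.
- r.sense(): the state, without advancing time (a new reading comes with each control period).
- r.grab_frame(name): name is "scene" or "top"; returns a dict with "img" (384x512x3 uint8, red, green, blue), "range_z" (384x512 float32, mm along the optical axis (not along the pixel's ray), 0 where there is no reading), "K" (3x3 intrinsics, pixels), "world_from_camera" (4x4, takes a point from camera to world coordinates). Camera axes: x right, y up, looking along -z (the intrinsics and any distortion apply to the point x, -y, -z); pixel columns grow to the right and rows downward; lengths in mm; the calibration is good to about 2 mm. A picture is of the moment at which its call begins.
- r.sign_off(): hands the job in; it is judged then, once.
The state is a dict: "clock": time; "qpos": joint angles; "qvel": joint speeds; "joint_efforts": joint torques, N m; "eef_pos": TCP position; "tcp_rot": TCP orientation; "contact_force": force on the tool from outside, world axes, zero at the start; "wrist_torque": the same for the moment, N m; "opening": opening from 0.0 (shut) to 1.0 (fully open); "grasp_force": force on a finger pad.
Only numpy, scipy, OpenCV 4.12 (cv2) and the standard library are available. Lean on these libraries where they do the work, as an engineer would, in place of code of your own. Each camera call takes 0.05 s, during which the arm holds its last target. There are 200 camera calls.

## Task

The red candle is a reject: take it from the inspection board and push it down through the sprung yellow flap in the top of the green re-melt bin. Keep hold of it until its lower half is through the flap, then let go so that it drops inside and the flap swings shut behind it. Leave the other candles and the glass cup where they stand.

Things in the scene. Friction and masses are not known exactly. Their poses are not given: they have to be found in the camera images.
- red_candle: The reject: a red pillar candle of wax, a plain upright cylinder 46 mm in diameter and 90 mm tall (plus a thin 11 mm soft wick on top that needs no care), about 0.11 to 0.18 kg, standing on the plywood board. Origin at the centre of its underside, z up along the candle.
- bin: Green sheet-metal re-melt bin, fixed, 150 (its x) by 190 (its y) by 215 mm high, turned up to 25 degrees; 4 mm walls, inner floor 6 mm up, its +x wall clear. Origin: centre of its underside, z up. Its flat top has a mouth 100 (x) by 150 mm (y), centred over the origin, closed flush by a yellow flap. Two dark hinge barrels stand 5 mm proud along the mouth's -x edge.
- flap (a joint): Angle of the yellow flap (98 by 146 mm, 3 mm thick), hinged along the mouth's -x edge, parallel to the bin's y: 0 = shut and level; grows as it is pushed down into the bin, to 1.5 rad hanging. A light spring shuts it: under 1 N opens it, and a candle let go half-way through the mouth falls in by its own weight.
- ivory_candle: Bystander: an ivory candle of the same size as the red one, upright on the board. Origin at the centre of its underside.
- blue_candle: Bystander: a dark blue candle of the same size, upright on the board. Origin at the centre of its underside.
- glass_cup: Bystander: open green glass cup, 66 mm across the rim, 85 mm tall, upright. Origin: centre of its underside. The three candles and the cup stand at the corners of a square of about 125 mm (between centres), in any order, on a fixed plywood board, 240 by 250 mm, 12 mm thick.
Things that resemble listed ones, but are neither listed nor needed, are in the scene too. What is shaped like the red_candle but pink is not meant.

How it is judged:
By the outcome, as a careful person would: the job done as asked, in the order asked, and still so for the second after the job is handed in, with the robot touching nothing.
It also fails if it takes over 42 s, if anything falls off the work surface, if the arm or the gripper's body presses on something with over 40 N, if the wrist force passes 120 N, or if a joint passes its speed limit or range.

## Working session

There is one attempt and no reset: what is moved stays moved. The work goes in short steps, Python scripts to look and compute and a shell command to move; the robot and the scene stay as the last step left them, time stands still between calls to the robot, and variables do not carry over. Pictures are saved under pics/ and viewed, at most 10 in all, crops included, and the job is handed in when it is done.

```bash
mkdir -p pics; cat > h.py <<'E'
from rig import r
import numpy as np, cv2, pickle
def cap(n):
    f=r.grab_frame(n); pickle.dump(f,open(f'{n}.pkl','wb')); return f
def pts(f):
    z=f['range_z'].astype(float); h,w=z.shape; K=f['K']
    u,v=np.meshgrid(np.arange(w),np.arange(h))
    p=np.stack([(u-K[0,2])/K[0,0]*z,-(v-K[1,2])/K[1,1]*z,-z],-1)
    T=f['world_from_camera']; P=p@T[:3,:3].T+T[:3,3]; P[z==0]=np.nan
    return P
E
python3 - <<'E'
from h import *
a=[cap(n) for n in('scene','top')]
for n,f in zip(('scene','top'),a):
    cv2.imwrite(f'pics/{n}0.png',cv2.resize(f['img'][:,:,::-1],(800,600),interpolation=cv2.INTER_CUBIC)); print({k:v for k,v in f.items() if k not in('img','range_z')})
print(r.sense())
E
```

```text
{'K': array([[354.03943842,   0.        , 256.30154097],
       [  0.        , 354.03943842, 190.7157165 ],
       [  0.        ,   0.        ,   1.        ]]), 'world_from_camera': array([[-4.21198864e-01, -7.90889922e-01,  4.43942167e-01,
         9.58147357e+02],
       [ 9.06877507e-01, -3.74181105e-01,  1.93808378e-01,
         6.96137104e+01],
       [ 1.28336777e-02,  4.84233034e-01,  8.74844938e-01,
         8.75836858e+02],
       [ 0.00000000e+00,  0.00000000e+00,  0.00000000e+00,
         1.00000000e+00]])}
{'K': array([[347.70944108,   0.        , 256.52492422],
       [  0.        , 347.70944108, 197.37706958],
       [  0.        ,   0.        ,   1.        ]]), 'world_from_camera': array([[ 8.84306359e-04,  9.86997881e-01, -1.60730831e-01,
         4.59543967e+02],
       [-9.99970957e-01, -3.43931582e-04, -7.61360101e-03,
        -9.20107501e+01],
       [-7.56988848e-03,  1.60732896e-01,  9.86968912e-01,
         9.86014222e+02],
       [ 0.00000000e+00,  0.00000000e+00,  0.00000000e+00,
         1.00000000e+00]])}
{'clock': 0.1, 'qpos': array([-1.22838022e+00,  3.53583309e-01,  1.63408484e+00, -1.12769107e-05,
        1.15518119e+00, -2.38131262e-03]), 'qvel': array([ 1.71866792e-03, -2.77506289e-03, -8.80830628e-04, -1.47559551e-03,
        5.90291672e-05,  8.72035294e-04]), 'joint_efforts': array([-2.11855964e-03, -6.06361985e+01, -3.42820966e+01, -2.77294134e-05,
        3.94976931e-03, -1.47235875e-05]), 'eef_pos': array([ 211.11495747, -587.80129166,  230.62325558]), 'tcp_rot': array([-3.14033594e+00,  7.31855800e-06,  3.44801985e-01]), 'contact_force': array([ 0.2609939 , -0.06629285, -0.3747317 ]), 'wrist_torque': array([ 0.01653529,  0.02822789, -0.03531148]), 'grasp_force': 0.0, 'opening': 0.9994579050310229}
```

View pics/scene0.png

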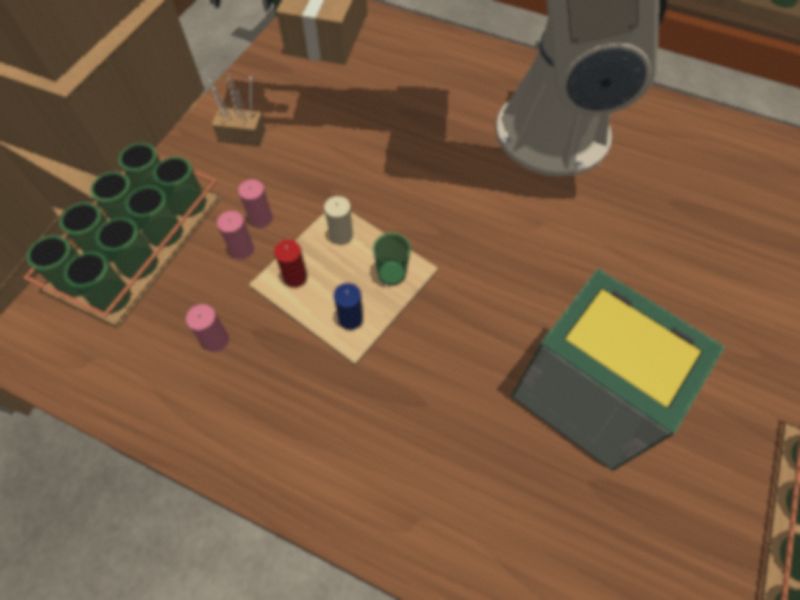

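View pics/top0.png

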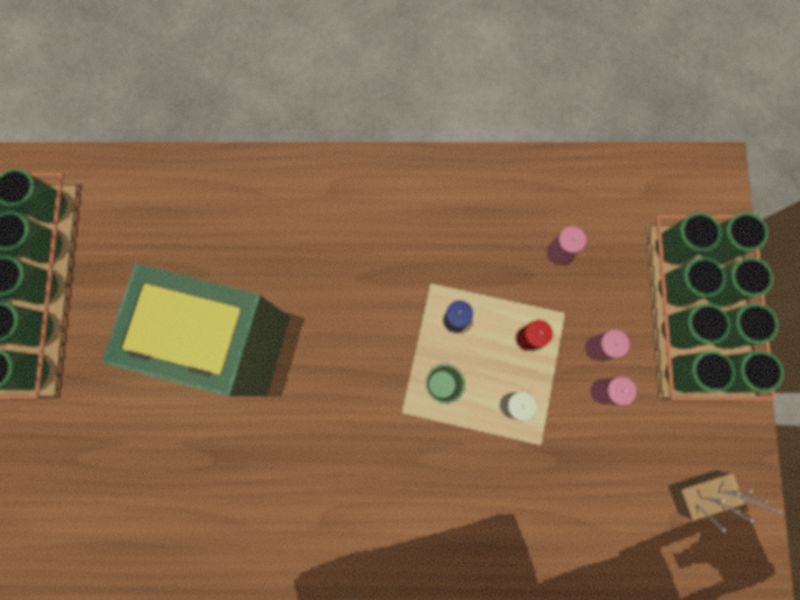

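Scene view: red candle at (290,262), with ivory at (338,218), blue at (349,305) and cup at (391,258), all on the board. In the top view the red candle is at (537,334) and the flap at (182,328). Candidates in the top view are red (537,334) and pink (571,240), (614,344) and (621,390). The red one fits: it is saturated red and stands on the board, while the pink ones stand off it. I'll confirm this in a crop.

```bash
python3 - <<'E'
from h import *
for n in('scene','top'):
    f=pickle.load(open(n+'.pkl','rb')); P=pts(f); hsv=cv2.cvtColor(f['img'],cv2.COLOR_RGB2HSV).astype(int); H,S,V=hsv[...,0],hsv[...,1],hsv[...,2]
    def top(name,m,zlo,zhi):
        m=m&(P[...,2]>zlo)&(P[...,2]<zhi); m=cv2.morphologyEx(m.astype(np.uint8),cv2.MORPH_OPEN,np.ones((3,3)))
        k,l,st,c=cv2.connectedComponentsWithStats(m)
        for i in range(1,k):
            if st[i,4]<40: continue
            q=P[l==i]; (cx,cy),R=cv2.minEnclosingCircle(q[:,:2].astype(np.float32))
            print(n,name,st[i,4],'px',c[i].round(),'mean',q.mean(0).round(1),'circ',round(cx,1),round(cy,1),round(R,1))
            if name in('flap','bintop'): print(cv2.minAreaRect(q[:,:2].astype(np.float32)))
    any_=np.ones_like(H,bool)
    top('obj',any_,92,112)
    top('red',((H<6)|(H>174))&(S>170),95,110)
    top('flap',(H>22)&(H<32)&(S>130)&(V>120),205,225)
    top('bintop',any_,207,225)
f=pickle.load(open('top.pkl','rb'))
a=f['img'][160:300,240:420,::-1]
cv2.imwrite('pics/crop.png',cv2.resize(a,(720,560),interpolation=cv2.INTER_CUBIC))
E
```

```text
scene obj 113 px [9. 5.] mean [  262.5 -1188.4   101.1] circ 253.2 -1199.4 33.4
scene obj 215 px [198.  13.] mean [  15.4 -578.1  102.1] circ 15.0 -578.4 75.4
scene obj 177 px [354.  76.] mean [ 74.7   0.  101.9] circ 78.9 0.2 50.2
scene obj 49 px [376.  77.] mean [ 47.6  60.4 101.1] circ 43.4 60.6 21.2
scene obj 802 px [ 99. 105.] mean [ 503.9 -625.5  102.4] circ 498.2 -628.5 73.9
scene obj 866 px [ 82. 125.] mean [ 581.6 -624.9  102.3] circ 577.8 -630.2 74.0
scene obj 204 px [216. 133.] mean [ 448.4 -278.8  102.5] circ 446.4 -281.1 23.5
scene obj 948 px [ 63. 145.] mean [ 659.6 -625.2  102.3] circ 658.0 -629.6 74.0
scene obj 1084 px [ 44. 167.] mean [ 736.9 -624.5  102.1] circ 733.9 -629.5 74.3
scene obj 229 px [184. 161.] mean [ 565.2 -310.4  102.5] circ 563.5 -312.6 23.5
scene obj 252 px [222. 189.] mean [ 597.6 -181.   102.6] circ 595.8 -183.0 23.8
scene obj 325 px [372. 266.] mean [628.6 213.1 102. ] circ 627.6 209.2 94.1
scene red 199 px [184. 161.] mean [ 566.1 -311.1  102.8] circ 563.6 -312.2 23.2
scene flap 3105 px [406. 222.] mean [557.3 229.6 215.3] circ 555.3 227.9 84.7

[... 1420 characters left out ...]
58.4 101.7] circ 504.5 566.9 30.5
top obj 612 px [456. 237.] mean [ 501.6 -586.8  101.5] circ 502.6 -588.0 35.4
top obj 624 px [486. 237.] mean [ 501.2 -664.2  101.3] circ 502.5 -665.9 35.2
top obj 266 px [334. 259.] mean [ 446.5 -277.9  102.3] circ 446.2 -278.8 22.8
top red 202 px [344. 213.] mean [ 562.1 -307.6  102.2] circ 562.5 -308.5 21.1
top flap 64 px [ 93. 188.] mean [606.5 285.  215. ] circ 606.8 284.7 13.9
((608.2565307617188, 285.273193359375), (24.633811950683594, 18.29819107055664), 8.76072883605957)
top bintop 5630 px [116. 211.] mean [555.3 227.8 215.7] circ 556.6 228.8 120.0
((556.9363403320312, 229.13345336914062), (191.54066467285156, 150.12013244628906), 75.61673736572266)
```

View pics/crop.png

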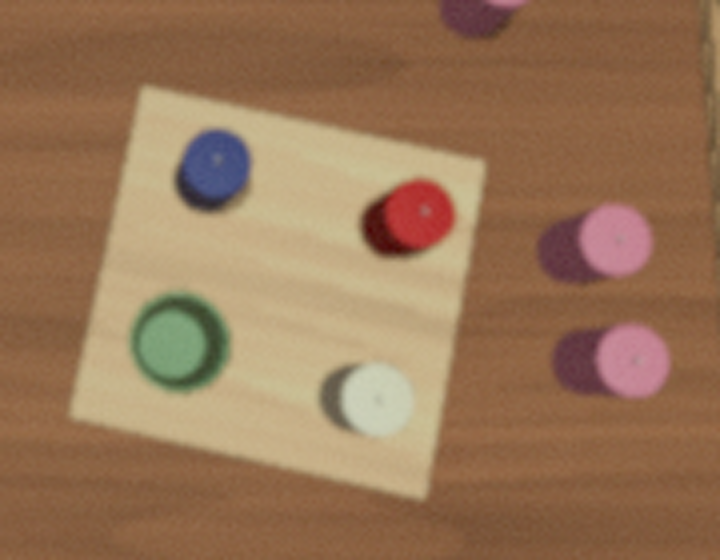

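The crop confirms red at crop pixel (405,217) on the board's corner, with the pink ones off the board. The candle is at about (563, -311.5) and the bin at (556, 228.4) with yaw about -14.4°. Hinge barrels are on the base side. I'll grip along the bin's y axis and move above the candle.

```bash
python3 -m creep '0 0 4 0.050 -0.017 0 0;0 0 8.5 0.106 -0.035 0 0;0 0 13 0.160 -0.053 0 0;0 0 17 0.213 -0.071 0 0;0 0 21 0.266 -0.088 0 0;0 0 26 0.320 -0.106 0 0;0 0 30 0.373 -0.124 0.015 0;0 0 34.2 0.425 -0.141 0.030 0' 40
python3 -m creep '0 0 0 0 0 0 0;0 0 0 0 0 0 0'
python3 - <<'E'
from h import *
s=r.sense();print(s['qpos'],s['eef_pos'],s['tcp_rot'])
f=cap('scene');cv2.imwrite('pics/s1.png',cv2.resize(f['img'][60:280,90:350,::-1],(780,660)[:1]+(600,)))
E
```

```text
clock: 1.1
eef_pos: [564.9, -310.5, 200.8]
tcp_rot: [3.142, -0.0, -0.254]
contact_force: [0.3, -0.4, -0.5]
opening: 1.004
grasp_force: 0.0
clock: 1.35
eef_pos: [563.2, -311.7, 200.9]
tcp_rot: [3.141, 0.001, -0.251]
contact_force: [-0.5, -0.3, 1.4]
opening: 0.998
grasp_force: 0.0
[-5.07644974e-01  4.10654336e-01  1.61882601e+00 -4.64621397e-04
  1.11325377e+00  1.31409770e+00] [ 563.18810758 -311.73216094  200.8546175 ] [ 3.14147952e+00  1.20987016e-03 -2.50740931e-01]
```

View pics/s1.png

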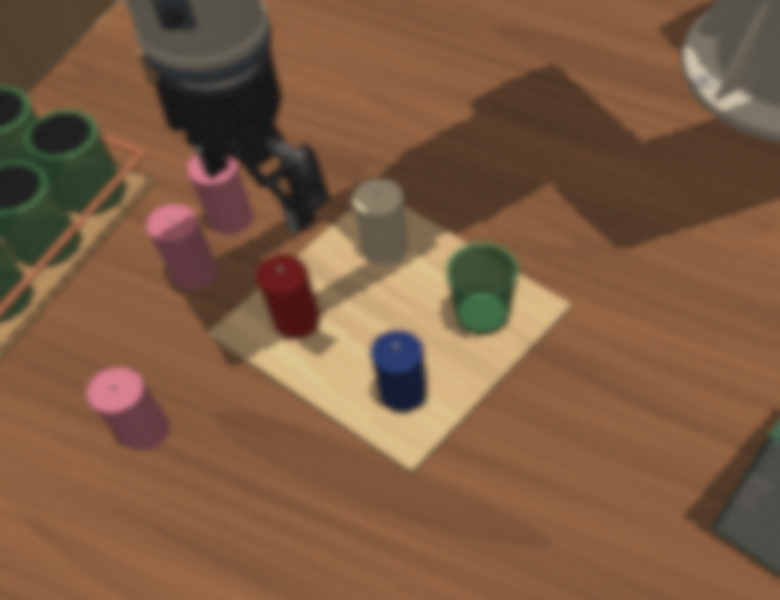

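The gripper is open above the red candle at (285,295), and nothing is in its way. I'll descend and grasp.

```bash
python3 -m creep '0 0 0 0 0 0.030 0;0 0 0 0 0 0.060 0;0 0 0 0 0 0.090 0;0 0 0 0 0 0.110 0;0 0 0 0 0 0.125 0;0 0 0 0 0 0.135 0;0 0 0 0 0 0.139 0;0 0 0 0 0 0.139 0' 40
python3 -m creep '0 0 0 0 0 0 60;0 0 0 0 0 0 80;0 0 0 0 0 0 95;0 0 0 0 0 0 110;0 0 0 0 0 0 140;0 0 0 0 0 0 180;0 0 0 0 0 0 180;0 0 0 0 0 0 180' 40
```

```text
clock: 2.4
eef_pos: [563.8, -311.9, 62.5]
tcp_rot: [3.142, -0.0, -0.252]
contact_force: [-0.1, -0.8, 0.0]
opening: 0.998
grasp_force: 0.0
clock: 3.4
eef_pos: [563.8, -312.0, 62.6]
tcp_rot: [3.142, -0.0, -0.252]
contact_force: [-1.1, -0.5, 5.2]
opening: 0.527
grasp_force: 41.0
```

```bash
python3 -m creep '0 0 0 0 0 -0.010 180;0 0 0 0 0 -0.030 180;0 0 0 0 0 -0.065 180;0 0 0 0 0 -0.105 180;0 0 0 0 0 -0.150 180;0 0 0 0 0 -0.195 180;0 0 0 0 0 -0.230 180;0 0 0 0 0 -0.250 180' 40
python3 -m creep '0 0 0 0 0 0 180;0 0 0 0 0 0 180'
python3 - <<'E'
from h import *
s=r.sense();p=s['eef_pos'];y=s['tcp_rot'][2];print(s['qpos'],p)
yaw=np.radians(-14.4);t=np.array([556,228.4])+14*np.array([np.cos(yaw),np.sin(yaw)])
d=t-p[:2];print(t,'tool x,y',d@[np.cos(y),np.sin(y)],d@[np.sin(y),-np.cos(y)])
f=cap('scene');cv2.imwrite('pics/s2.png',cv2.resize(f['img'][60:280,90:350,::-1],(780,600)))
E
```

```text
clock: 4.4
eef_pos: [564.0, -312.1, 316.1]
tcp_rot: [3.141, -0.004, -0.252]
contact_force: [0.1, 0.1, -1.6]
opening: 0.527
grasp_force: 41.2
clock: 4.65
eef_pos: [563.1, -311.6, 311.7]
tcp_rot: [-3.141, 0.001, -0.252]
contact_force: [0.2, 0.8, -2.9]
opening: 0.528
grasp_force: 41.2
[-5.07756608e-01  3.21032790e-01  1.49908115e+00 -7.68747025e-06
  1.32241067e+00  1.31510956e+00] [ 563.06437784 -311.58499998  311.7197662 ]
[569.56016426 224.91834158] tool x,y -127.51717407597212 -521.1692633520857
```

View pics/s2.png

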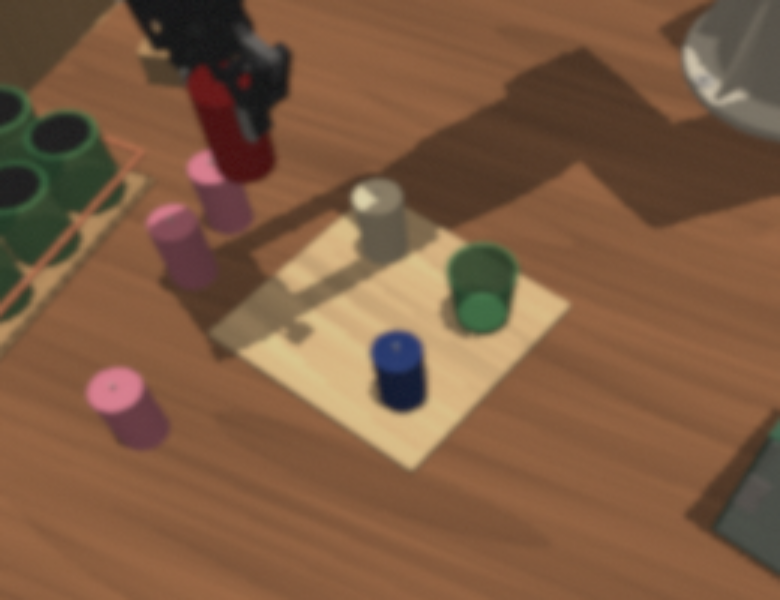

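The red candle hangs upright in the gripper at (235,125), with the others undisturbed. Now I'll carry it over the bin.

```bash
python3 -m creep '0 0 0 -0.005 -0.020 0 180;0 0 0 -0.014 -0.057 0 180;0 0 0 -0.025 -0.102 0 180;0 0 0 -0.037 -0.150 0 180;0 0 0 -0.049 -0.200 0 180;0 0 0 -0.061 -0.250 0 180;0 0 0 -0.073 -0.300 0 180;0 0 0 -0.085 -0.347 0 180' 40
python3 -m creep '0 0 0 -0.011 -0.045 0 180;0 0 0 -0.022 -0.089 0 180;0 0 0 -0.031 -0.125 0 180;0 0 0 -0.038 -0.153 0 180;0 0 0 -0.042 -0.168 0 180;0 0 0 -0.0425 -0.174 0 180;0 0 0 -0.0425 -0.174 0 180;0 0 0 -0.0425 -0.174 0 180'
python3 - <<'E'
from h import *
f=cap('scene');g=cap('top')
a=cv2.resize(f['img'][90:310,300:500,::-1],(400,440));b=cv2.resize(g['img'][110:310,30:230,::-1],(400,440))
cv2.imwrite('pics/s3.png',np.hstack([a,b]))
E
```

```text
clock: 5.7
eef_pos: [566.8, 48.0, 311.6]
tcp_rot: [-3.142, 0.001, -0.252]
contact_force: [1.1, -0.5, -1.4]
opening: 0.53
grasp_force: 41.2
clock: 6.7
eef_pos: [570.2, 223.6, 312.3]
tcp_rot: [3.141, -0.0, -0.253]
contact_force: [0.2, 0.1, -2.4]
opening: 0.527
grasp_force: 41.3
```

View pics/s3.png

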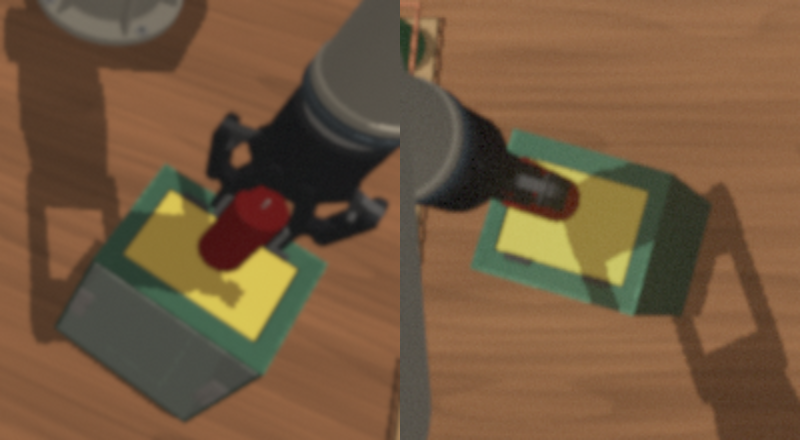

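The candle hangs over the flap, inside the mouth outline in both views: (245,230) left and (550,185) right. I'll push it down through the flap.

```bash
python3 -m creep '0 0 0 0 0 0.020 180;0 0 0 0 0 0.038 180;0 0 0 0 0 0.050 180;0 0 0 0 0 0.060 180;0 0 0 0 0 0.070 180;0 0 0 0 0 0.080 180;0 0 0 0 0 0.090 180;0 0 0 0 0 0.097 180' 40
python3 -m creep '0 0 0 0 0 0.004 180;0 0 0 0 0 0.007 180;0 0 0 0 0 0.007 180;0 0 0 0 0 0.007 180'
python3 - <<'E'
from h import *
f=cap('scene');g=cap('top')
a=cv2.resize(f['img'][90:310,300:500,::-1],(400,440));b=cv2.resize(g['img'][110:310,30:230,::-1],(400,440))
cv2.imwrite('pics/s4.png',np.hstack([a,b]))
E
```

```text
clock: 7.8
eef_pos: [570.0, 224.4, 214.6]
tcp_rot: [3.141, 0.0, -0.252]
contact_force: [1.2, 0.4, -1.3]
opening: 0.524
grasp_force: 41.3
clock: 8.3
eef_pos: [570.2, 224.5, 208.6]
tcp_rot: [-3.141, -0.0, -0.252]
contact_force: [-0.2, -0.4, -1.4]
opening: 0.527
grasp_force: 41.3
```

View pics/s4.png

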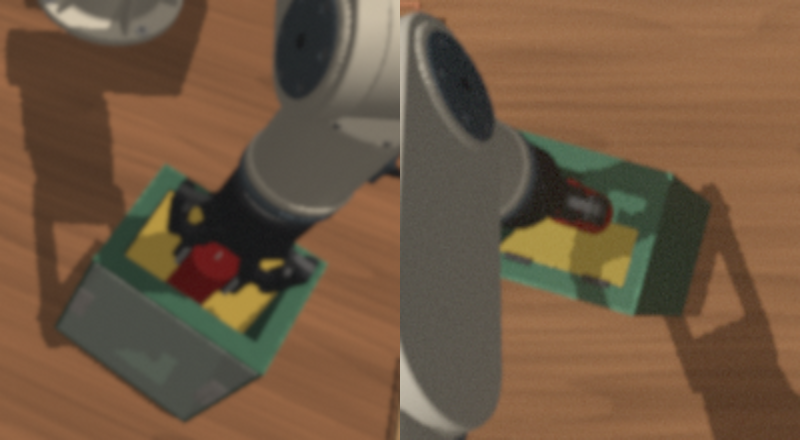

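The flap is open, and the lower half of the candle is below the rim at (205,270) left, with no unusual force. Now I'll release, wait, then lift.

```bash
python3 -m creep '0 0 0 0 0 0 60;0 0 0 0 0 0 30;0 0 0 0 0 0 30;0 0 0 0 0 0 30;0 0 0 0 0 0 30;0 0 0 0 0 0 30'
python3 -m creep '0 0 0 0 0 -0.010 30;0 0 0 0 0 -0.030 30;0 0 0 0 0 -0.060 30;0 0 0 0 0 -0.090 30;0 0 0 0 0 -0.120 30;0 0 0 0 0 -0.140 30;0 0 0 0 0 -0.140 30;0 0 0 0 0 -0.140 30'
python3 -m creep '0 0 0 0.005 0.030 0 30;0 0 0 0.015 0.070 0 30;0 0 0 0.025 0.120 0 30;0 0 0 0.030 0.170 0 30;0 0 0 0.040 0.220 0 30;0 0 0 0.045 0.250 0 30;0 0 0 0.045 0.250 0 30;0 0 0 0.045 0.250 0 30'
python3 - <<'E'
from h import *
f=cap('scene');g=cap('top')
a=cv2.resize(f['img'][60:310,100:500,::-1],(800,500));cv2.imwrite('pics/s5.png',a)
for n,F in(('s',f),('t',g)):
    P=pts(F);hsv=cv2.cvtColor(F['img'],cv2.COLOR_RGB2HSV).astype(int)
    y=np.radians(-14.4);d=P[...,:2]-[556,228.4];bx=d@[np.cos(y),np.sin(y)];by=d@[-np.sin(y),np.cos(y)]
    m=(abs(bx)<42)&(abs(by)<65)&(P[...,2]<230);q=P[m][:,2];print(n,m.sum(),np.percentile(q,[2,50,98]) if m.any() else '')
E
```

```text
clock: 9.15
eef_pos: [570.1, 224.5, 208.3]
tcp_rot: [-3.142, 0.0, -0.252]
contact_force: [0.1, 0.2, -0.3]
opening: 0.884
grasp_force: 0.0
clock: 10.15
eef_pos: [569.7, 224.3, 347.6]
tcp_rot: [3.141, 0.001, -0.252]
contact_force: [0.5, 0.7, -0.2]
opening: 0.878
grasp_force: 0.0
clock: 11.15
eef_pos: [551.0, -28.4, 347.5]
tcp_rot: [-3.141, 0.001, -0.252]
contact_force: [-0.4, -0.1, 0.8]
opening: 0.885
grasp_force: 0.0
s 2356 [212.95573398 215.22059278 217.50345804]
t 120 [  7.36320095 214.6253205  217.24169119]
```

View pics/s5.png

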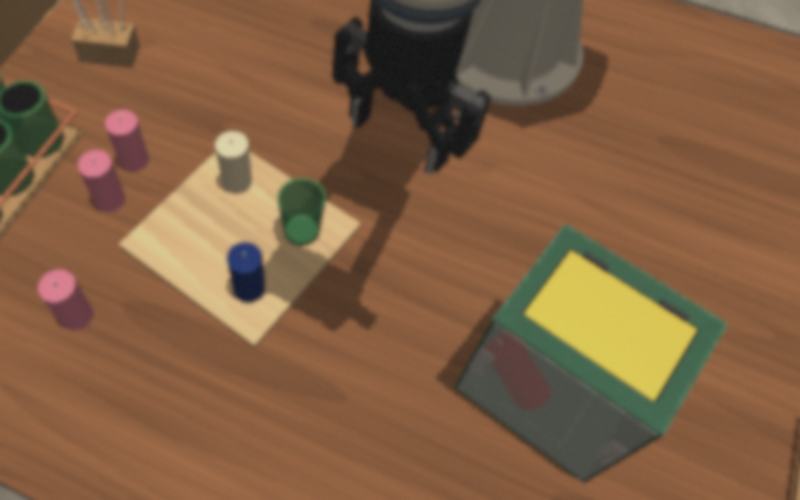

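The flap is shut level (yellow at (612,325), z about 215). The red candle shows through the clear wall inside the bin at (520,370). Ivory, blue and the cup are still in place, and the arm is clear.

```bash
python3 -c "from rig import r; print(r.sign_off())"
```

```text
the job is handed in; nothing more can be done
None
```

The red candle is inside the bin with the flap shut behind it, the ivory and blue candles and the cup stand where they were, and the job was handed in at about 11 s.

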